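Hang the note-checking lamp on the cashier's hook in front of the scissors

TASK

The hand-held note-checking lamp has finished charging: take it out of its dock and hang it by its yellow loop on the caddy's hook, in front of the scissors (nearer the hook's red tip), so that it hangs there by itself. The scissors must stay on the hook the whole time and go on hanging there; do not drop anything, and leave the other things on the desk where they are.

Things in the scene. Friction and masses are not known exactly. Their poses are not given: they have to be found in the camera images.
- lamp: loose hand-held UV note-checking lamp, 0.11-0.22 kg: black block 50 wide (y) x 26 deep (x) x 118 mm long (z), rigid yellow hanging loop on its top end. Origin: centre of its bottom end; +z runs to the loop, -x is its front (tube window, red switch). Starts in the dock, top leaning 45 degrees to the dock's +x. Both sides are free to grip above 15 mm. Take it out along its own z, 25 mm or more
- lamp_loop (a point): centre of the lamp's yellow loop, 132 mm from the lamp's origin along its z; axes as the lamp. An oval ring of 6 mm round bar in the lamp's y-z plane, opening 28 mm wide (y) x 24 mm high (z). When it hangs on the hook this point is 8.5 mm below the hook bar's centre line
- dock: fixed black and grey charging dock, foot 120 x 86 x 14 mm; pocket 15 mm deep reclined 45 degrees with a back rest 40 mm wide behind the lamp, ending 80 mm up the lamp. Origin: on the desk below the centre of the lamp's bottom end, which is 42 mm up; the lamp's top leans to the dock's +x (away from the robot at yaw 0)
- caddy: fixed caddy: base 150 x 160 x 12 mm, round column 16 mm thick, clear tray on top from 105 mm in front (-x) of the column's axis to 10 mm behind, 110 mm wide, underside 345 mm up. Origin: on the desk on the column's axis; z up. Under the tray one steel hook points to the caddy's -x at y = 0: bar 7 mm thick, centre line 215 mm up, level to x = -85 mm, then rising 25 degrees to its tip
- hook_tip (a point): centre of the red 10 mm ball at the hook's tip: 112 mm in front of the column's axis, 227.6 mm above the desk; axes as the caddy; the hook points to the robot's right and somewhat back towards the robot
- hook_bend (a point): centre of the hook bar where the level part ends and the rise to the tip begins: 85 mm in front of the column's axis, 215 mm above the desk; axes as the caddy
- scissors: loose scissors, orange handles, steel blades, 165 mm long, 75 mm over the finger loops, 8 mm thick, 0.09 kg, hanging on the hook's level part by one finger loop, points down, 26 to 44 mm in front of the column's axis at the start. Origin: centre of the hung finger loop; x is the thin direction (-x to the hook's tip), z up. The other finger loop is on the +y side
- punch: loose yellow and black two-hole punch, 85 x 115 x 55 mm; origin under its centre; bystander
- calculator: loose grey desk calculator, 150 x 105 x 25 mm; origin under its centre; bystander
- bundle_a: loose bundle of banded notes, 70 x 150 x 17 mm; origin under its centre; bystander
- bundle_b: loose bundle of banded notes, 70 x 150 x 17 mm; origin under its centre; bystander
- bundle_c: loose bundle of banded notes, 70 x 150 x 17 mm; origin under its centre; bystander
- stapler: loose blue and black stapler, 150 x 38 x 52 mm; origin under its centre; bystander
There are look-alikes about, which are no part of the job. Leave any pink or purple look-alike of the dock alone. Leave any green look-alike of the lamp alone.

How it is judged:
On the way:
1. the lamp has been lifted clear of its dock (distance between lamp and dock above 0.15 m), for 0.1 s.
At the end, for the whole second after the job is handed in: The lamp hangs still and upright (17 degrees) from the hook by its loop: loop centre within 15 mm of the hook sideways, short of the ball and at least 6 mm nearer the tip than the scissors; the scissors still hang on the hook by the same finger loop; nothing else has moved 25 mm (x of lamp_loop in the frame of caddy above -0.108 m and x of lamp_loop in the frame of scissors below -0.006 m and y of lamp_loop in the frame of caddy between -0.015 and 0.015 m and z of lamp_loop in the frame of caddy between 0.2 and 0.222 m and angle between lamp's own z axis and vertical below 0.3 rad and contact force between lamp and caddy above 0.5 N and linear speed of each of lamp, scissors below 0.04 m/s and x of scissors in the frame of caddy between -0.09 and -0.01 m and z of scissors in the frame of caddy between 0.194 and 0.216 m and angle between scissors's own z axis and vertical below 0.35 rad); the robot touches nothing.
It fails at once if the scissors came off the hook (distance between scissors and hook_bend above 0.09 m or x of scissors in the frame of caddy below -0.1 m).
It fails at once if the lamp was dropped on the desk (height (world z) of lamp_loop below 0.09 m and linear speed of lamp above 0.7 m/s).
It fails at once if another thing on the desk was moved more than 25 mm (distance of any of punch, calculator, bundle_a, bundle_b, bundle_c, stapler from where it was at the start of the episode above 0.025 m).
It also fails if it takes over 58 s, if anything falls off the work surface, if the arm or the gripper's body presses on something with over 40 N, if the wrist force passes 120 N, or if a joint passes its speed limit or range.

ROBOT

A 7-joint arm with a two-finger parallel gripper is mounted at the origin on the work surface. World frame = base frame: x ahead of the robot, y to its left, z up, the work surface at z = 0. Lengths are in m, angles in rad, forces in N, time in s.
With the tool pointing down it reaches from about 0.425 to 0.925 m from the base axis. Payload 6.8 kg.
Tool frame: the origin (TCP) lies at the very end of the fingers, on their centre line; the grasp point (between the pads) lies 19 mm behind it; z points along the fingers, y is the line along which they close (so a half turn about z gives the same grasp; the last joint's range is limited). The gripper opens to 85 mm and grips with 20 to 120 N. Pads are 22 mm wide; open, the fingers measure 114 mm over their backs; the gripper's body (76 mm by 85 mm) begins 54 mm behind the grasp point. The pads swing forward as they close: fully open they stand 13 mm farther back than shut.
Start: joints at [1.203, 0.477, 0.022, 1.555, -0.011, 1.109, -0.083], TCP at [0.173, -0.652, 0.231] pointing down, gripper open.
Joint ranges: [-2.96, 2.96], [-0.34, 2.1], [-1.41, 1.46], [0.24, 2.44], [-1.37, 4.51], [0.17, 1.92], [-2.96, 2.96]. Speed limits (rad/s): [2.39, 2.39, 3.14, 3.14, 3.14, 3.14, 3.14].

INTERFACE

Orientations are given as a rotation vector (axis times angle).
In Python, from bench import get_obs, viewer, r gives the robot as it stands. The module is installed in compiled form; this text tells all that it offers.
- The arm moves only by the tool play_rows, never from a script. Its argument "commands" is a list that holds one entry, the list of rows, each a list of 5 numbers: the gripper's target within -1 to 1 (shut at 1, half-way at 0, fully open at -1), then the shift along the tool's x, y, z scaled (see below), then the turn about the tool's z scaled (see below). A call has 1 to 12 rows; each row is the pose to reach, as a shift and turn from the pose commanded when the call began, along the tool's axes at that moment; what a row does not reach only later rows make up. The controller multiplies each number of a shift by 0.2 m and each number of a turn by pi/2 rad. A row lasts 1/12 s, in which the tool goes at most 41.7 mm and 7.16 degrees, less where a joint would pass 70% of its speed; a pose out of reach is approached as far as the arm can. A call with a number of a shift or a turn outside -1 to 1 is refused whole. A call with a gripper value outside its range is refused whole. The fingers move at their own pace and stop on an object; "grip_force" is the grip in N (left out, the last holds). Time passes only in rows, so rows that repeat a pose let the fingers close. It gives the time, the measured TCP pose, the force, the opening and the grip force at its end, in the units of the state.
- get_obs(): the state, without advancing time (a new reading comes with each control period).
- viewer.grab_frame(name): name is "scene" or "top" or "wrist"; returns a dict with "pixels" (480x640x3 uint8, red, green, blue), "fovy" (degrees; the focal length in pixels is half the picture's height over the tangent of half this angle, whatever the lens; pixels are square), "cx", "cy" (the principal point, pixels), "distortion" ([k1, k2, p1, p2, k3] as OpenCV has them; the pictures are not rectified), "world_to_cam" (4x4, takes a point from world to camera coordinates); the wrist camera has in their place "hand_eye" (4x4, takes a point from camera to tool coordinates, whose origin is the TCP and whose axes are the flange's). Camera axes: x right, y up, looking along -z (the intrinsics and any distortion apply to the point x, -y, -z); pixel columns grow to the right and rows downward; lengths in m; the calibration is good to about 2 mm. A picture is of the moment at which its call begins: read the wrist's pose just before it. There is no depth.
- r.hand_in(): hands the job in; it is judged then, once.
Trained networks look in a picture, given as the dict that the camera call returned (one of the last four; its "shot" number tells which), for a name from the list of things; names that differ only in an ending like _2 or _b are one class to them, and where a whole thing is asked for, a point or a joint stands for the part that bears it (a point fixed in the world has none). Each returns a list of dicts, best first, with "score" (0 to 1); they miss things now and then, are a little off and sometimes report something else, mostly with a low value. They report only what shows in the picture. A call takes as long as a camera call. They do not tell look-alikes from the thing itself.
- viewer.trace(picture, thing): "pixels" (480x640 bool, what is visible of it) and "rect" ([left, top, right, bottom] in pixels, round what is visible of it).
The state is a dict: "clock": time; "joints": joint angles; "qvel": joint speeds; "tau": joint torques, N m; "tcp_pos": TCP position; "orientation": TCP orientation; "contact_force": force on the tool from outside, world axes, zero at the start; "moment": the same for the moment, N m; "grip_width": finger opening in m; "gripper_force": force on a finger pad.
Only numpy, scipy, OpenCV 4.12 (cv2) and the standard library are available. Lean on these libraries where they do the work, as an engineer would, in place of code of your own. Each camera call takes 0.05 s, during which the arm holds its last target. There are 200 camera calls.

## Working session

There is one attempt and no reset: what is moved stays moved. The work goes in short steps, Python scripts to look and compute and a tool call to move; the robot and the scene stay as the last step left them, time stands still between calls to the robot, and variables do not carry over. Pictures are saved under pics/ and viewed, at most 10 in all, crops included, and the job is handed in when it is done.

Besides the shell and the picture viewer there is one more tool, called as a command line: name --argument value ..., lists and objects as JSON in quotes. play_rows: Moves the arm, as the interface text tells. Shifts and turns lie within -1 to 1; 1 stands for 0.2 m of shift or pi/2 rad of turn. Its arguments: {"type":"object","properties":{"commands":{"type":"array","items":{"type":"array","items":{"type":"array","items":{"type":"number","minimum":-1,"maximum":1}}}},"grip_force":{"type":"number"}},"required":["commands"]}

```bash
mkdir -p pics
cat > h.py <<'E'
import numpy as np, cv2
from scipy.spatial.transform import Rotation as R
from bench import get_obs, viewer, r
def save(f,name,box=None,s=1):
    p=f["pixels"]
    if box: p=p[box[1]:box[3],box[0]:box[2]]
    cv2.imwrite("pics/"+name,cv2.resize(p[...,::-1],None,fx=s,fy=s,interpolation=cv2.INTER_CUBIC))
def K(f):
    fl=240/np.tan(np.radians(f["fovy"])/2); return np.array([[fl,0,f["cx"]],[0,fl,f["cy"]],[0,0,1.]])
def w2c(f,o=None):
    if "world_to_cam" in f: return np.array(f["world_to_cam"])
    T=np.eye(4);T[:3,:3]=R.from_rotvec(o["orientation"]).as_matrix();T[:3,3]=o["tcp_pos"]
    return np.linalg.inv(T@np.array(f["hand_eye"]))
F=np.diag([1,-1,-1.])
def proj(f,P,o=None):
    M=w2c(f,o);C=(F@(M[:3,:3]@np.atleast_2d(P).T+M[:3,3:])).T
    return cv2.projectPoints(C,np.zeros(3),np.zeros(3),K(f),np.array(f["distortion"],float))[0].reshape(-1,2)
def ray(f,uv,o=None):
    n=cv2.undistortPoints(np.array(uv,float).reshape(-1,1,2),K(f),np.array(f["distortion"],float)).reshape(-1,2)
    M=np.linalg.inv(w2c(f,o));d=(M[:3,:3]@F@np.c_[n,np.ones(len(n))].T).T
    return M[:3,3],d/np.linalg.norm(d,axis=1,keepdims=True)
def tri(rs):
    A=0;b=0
    for c,d in rs:
        d=d.reshape(3);Q=np.eye(3)-np.outer(d,d);A=A+Q;b=b+Q@c
    x=np.linalg.solve(A,b);return x,[np.linalg.norm((np.eye(3)-np.outer(d.reshape(3),d.reshape(3)))@(x-c)) for c,d in rs]
E
python3 - <<'E'
from h import *
o=get_obs();print(o["clock"],o["tcp_pos"],o["orientation"],R.from_rotvec(o["orientation"]).as_matrix().round(3))
for n in("scene","top"):
    f=viewer.grab_frame(n);save(f,n+"0.png");print(n,f["fovy"],np.linalg.inv(w2c(f)).round(2).tolist())
    for t in("lamp","dock","lamp_loop","caddy","hook_tip","scissors"):
        print(t,[(round(x["score"],2),x["rect"]) for x in viewer.trace(f,t)])
E
```

```text
0.0 [ 0.173225   -0.65177896  0.23031458] [-3.11332372e+00 -4.06723646e-01  5.91458724e-04] [[ 0.966  0.257 -0.001]
 [ 0.257 -0.966  0.002]
 [-0.    -0.002 -1.   ]]
scene 57.94863722013292 [[-0.22, -0.52, 0.83, 1.49], [0.98, -0.12, 0.18, -0.0], [0.01, 0.85, 0.53, 0.78], [0.0, 0.0, 0.0, 1.0]]
lamp [(0.44, [193.0, 223.8, 204.9, 229.5])]
dock [(0.9, [263.6, 250.4, 304.5, 286.4]), (0.85, [284.3, 216.1, 313.1, 251.4]), (0.77, [224.1, 213.2, 256.7, 246.1])]
lamp_loop [(0.65, [209.8, 258.6, 249.4, 303.4]), (0.63, [267.5, 244.9, 294.2, 262.7])]
caddy [(0.86, [368.2, 178.4, 451.6, 351.3])]
hook_tip [(0.8, [369.1, 173.9, 455.7, 353.9])]
scissors [(0.65, [389.2, 242.8, 419.3, 303.1]), (0.48, [241.5, 300.4, 306.9, 329.3]), (0.46, [265.5, 242.1, 294.8, 264.8])]
top 52.70555792391767 [[-0.02, 0.99, -0.15, 0.27], [-1.0, -0.02, -0.02, -0.22], [-0.03, 0.15, 0.99, 1.65], [0.0, 0.0, 0.0, 1.0]]
lamp [(0.94, [347.2, 213.3, 369.1, 248.1]), (0.73, [456.8, 267.5, 490.1, 297.8])]
dock [(0.93, [342.1, 227.1, 369.7, 261.2]), (0.82, [348.6, 278.2, 372.2, 313.6]), (0.79, [398.7, 273.1, 434.8, 312.3]), (0.63, [272.0, 241.3, 305.0, 275.2])]
lamp_loop [(0.97, [457.4, 261.7, 489.0, 306.5]), (0.89, [348.2, 216.6, 367.1, 250.1])]
caddy [(0.93, [212.0, 162.4, 279.3, 236.1])]
hook_tip [(0.68, [214.7, 161.9, 277.5, 236.7])]
scissors []
```

View pics/scene0.png

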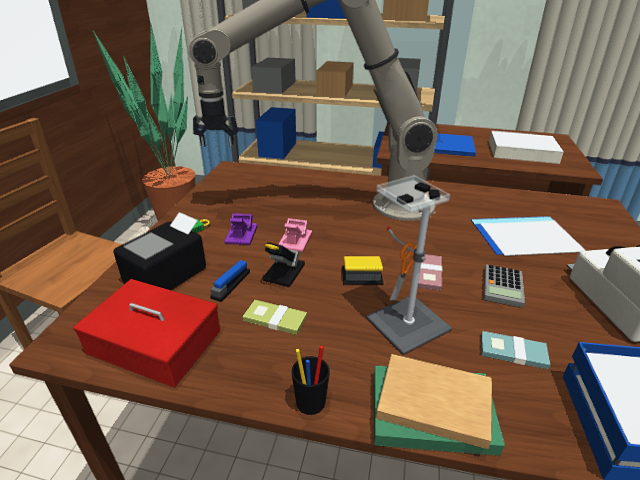

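View pics/top0.png

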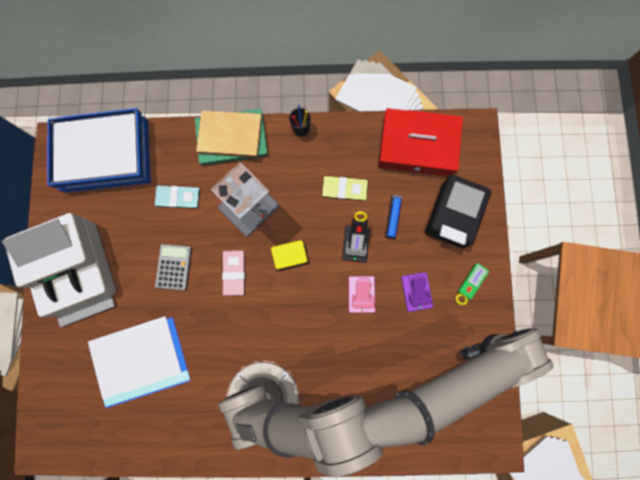

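Black dock with the black lamp and yellow loop: scene (284,262), top (357,232). It is the one meant. The pink dock (scene 295,233 / top 361,293), the purple dock (scene 240,228 / top 417,291) and the green lamp (scene 203,223 / top 472,284) are look-alikes. I'll confirm in one enlarged crop, together with the caddy.

Run:
```python
import cv2,numpy as np
s=cv2.imread("pics/scene0.png");t=cv2.imread("pics/top0.png")
c=lambda p,x,y,w,h:cv2.resize(p[y:y+h,x:x+w],(400,300),interpolation=cv2.INTER_CUBIC)
cv2.imwrite("pics/crop1.png",np.vstack([np.hstack([c(s,250,235,64,48),c(t,325,205,64,48)]),np.hstack([c(s,360,170,112,84),c(t,205,155,88,66)])]))
```

```text
(no output)
```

View pics/crop1.png

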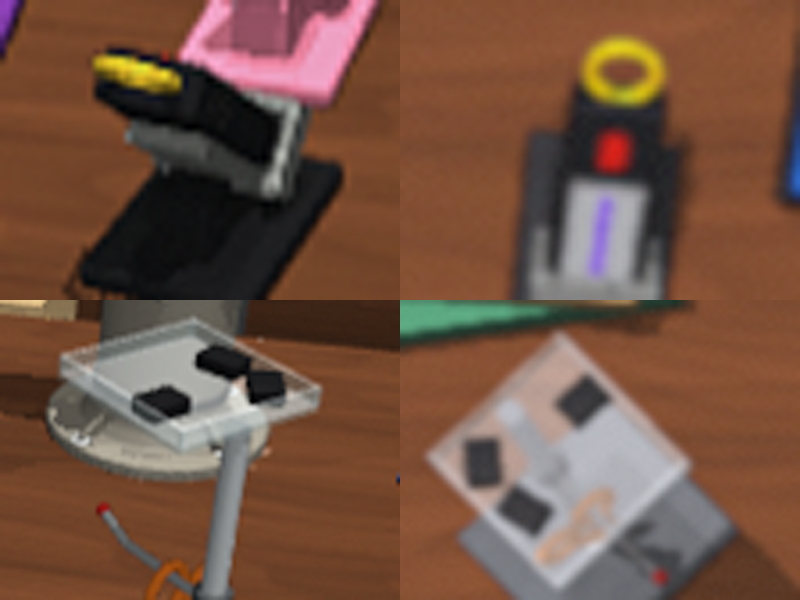

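```bash
cat > m1.py <<'E'
from h import *
from scipy.optimize import least_squares
s=viewer.grab_frame("scene");t=viewer.grab_frame("top")
def cen(f,box,hue):
    x0,y0,x1,y1=box;h=cv2.cvtColor(np.ascontiguousarray(f["pixels"][y0:y1,x0:x1]),cv2.COLOR_RGB2HSV).astype(int)
    m=(abs((h[...,0]-hue+90)%180-90)<8)&(h[...,1]>150)&(h[...,2]>80)
    y,x=np.nonzero(m);return np.array([(x.min()+x.max())/2+x0,(y.min()+y.max())/2+y0]),len(x)
Ls,Lt=cen(s,(262,240,285,253),28),cen(t,(350,205,372,224),28)
Hs,Ht=cen(s,(383,222,395,234),0),cen(t,(257,209,269,221),0)
Sw=cen(t,(350,224,368,236),0)
print(Ls,Lt,Hs,Ht,Sw)
loop=tri([ray(s,Ls[0]),ray(t,Lt[0])]);tip=tri([ray(s,Hs[0]),ray(t,Ht[0])])
print("loop",loop,"tip",tip)
c,d=ray(s,(408.3,319.5));foot=c+d[0]*((0.012-c[2])/d[0][2]);print("foot",foot)
v=foot-tip[0];print("caddy x dir deg",np.degrees(np.arctan2(v[1],v[0])),"len",np.hypot(v[0],v[1]))
def pt(p):
    cy,sy=np.cos(p[0]),np.sin(p[0]);q=np.sqrt(.5)
    ax=lambda a,b:np.array([(a*q+b*q)*cy,(a*q+b*q)*sy,-a*q+b*q])
    return loop[0]+ax(-.013,-p[1])
rr=least_squares(lambda p:proj(t,pt(p))[0]-Sw[0],[0,.05]);print("lamp yaw deg",np.degrees(rr.x[0]),rr.x[1],rr.cost)
E
python3 m1.py
```

```text
(array([271.5, 246.5]), 53) (array([360., 216.]), 91) (array([388.5, 227.5]), 11) (array([262. , 215.5]), 2) (array([358.5, 229. ]), 39)
loop (array([ 0.57574714, -0.33032419,  0.13652654]), [np.float64(0.00027346088923075235), np.float64(0.00027346088923069434)]) tip (array([ 0.56500947, -0.02922997,  0.23107536]), [np.float64(0.0006956219228020004), np.float64(0.0006956219228020328)])
foot [0.64112364 0.04870506 0.012     ]
caddy x dir deg 45.67720639186068 len 0.10893684176817951
lamp yaw deg -7.417190146901725 0.04170714161849972 2.13956243109236e-23
```

Run:
```python
from h import *
f=viewer.grab_frame("wrist");print(np.array(f["hand_eye"]).round(3),f["fovy"])
```

```text
[[ 0.     0.948  0.319  0.081]
 [ 1.    -0.    -0.    -0.001]
 [-0.     0.319 -0.948 -0.143]
 [ 0.     0.     0.     1.   ]] 65.21117196963453
```

play_rows --commands '[[[-1, 0.2, -0.12, 0, 0.06], [-1, 0.4, -0.24, 0, 0.12], [-1, 0.6, -0.35, 0, 0.18], [-1, 0.8, -0.47, 0, 0.24], [-1, 1, -0.58, 0, 0.25], [-1, 1, -0.58, 0, 0.25]]]'

```text
clock: 1.35
tcp_pos: [0.3414, -0.4845, 0.2315]
orientation: [-3.134, 0.201, -0.003]
contact_force: [0.4, 1.0, 0.4]
grip_width: 0.0853
gripper_force: 0.0
```

play_rows --commands '[[[-1, 0.14, -0.18, 0, 0], [-1, 0.28, -0.36, 0, 0], [-1, 0.42, -0.54, 0.0, 0], [-1, 0.56, -0.73, 0.05, 0], [-1, 0.71, -0.92, 0.1, 0], [-1, 0.71, -0.92, 0.1, 0], [-1, 0.71, -0.92, 0.1, 0]]]'

```text
clock: 1.93
tcp_pos: [0.5069, -0.3181, 0.2103]
orientation: [-3.132, 0.192, -0.002]
contact_force: [-0.3, 1.0, 0.3]
grip_width: 0.0853
gripper_force: 0.0
```

Run:
```python
from h import *
o=get_obs();f=viewer.grab_frame("wrist");save(f,"w1.png")
print(o["tcp_pos"],o["orientation"],o["joints"])
for y in(-7.4,):
    q=np.sqrt(.5);c,s=np.cos(np.radians(y)),np.sin(np.radians(y))
    L=np.array([.5757,-.3303,.1365]);z=np.array([c*q,s*q,q]);x=np.array([c*q,s*q,-q]);yy=np.array([-s,c,0])
    O=L-.132*z
    print(proj(f,[L]+[O+.118*z-.013*x+k*yy for k in(.025,-.025)]+[O+.03*z-.013*x+k*yy for k in(.025,-.025)],o).round(0).tolist())
```

```text
[ 0.50692428 -0.31812128  0.2102715 ] [-3.13176244e+00  1.92179301e-01 -1.77842661e-03] [ 0.51179204  0.37468779 -0.06851299  1.76265186  0.02484639  1.0056277
 -1.25867147]
[[319.0, 139.0], [275.0, 172.0], [362.0, 173.0], [285.0, 241.0], [348.0, 242.0]]
```

View pics/w1.png

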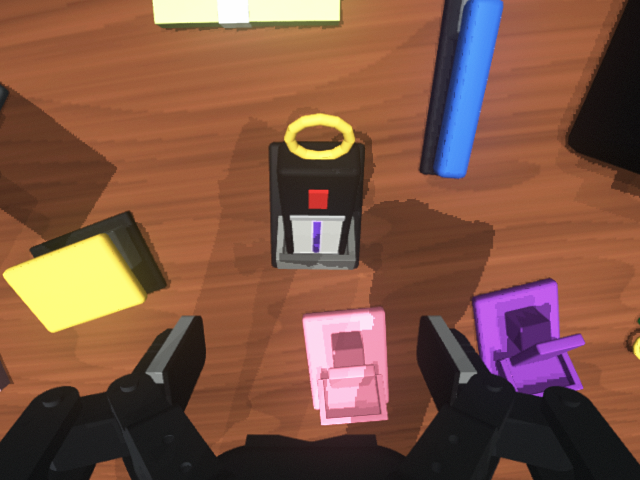

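Run:
```python
from h import *
from scipy.optimize import least_squares
o=get_obs();f=viewer.grab_frame("wrist");s=viewer.grab_frame("scene");t=viewer.grab_frame("top")
h=cv2.cvtColor(f["pixels"],cv2.COLOR_RGB2HSV).astype(int)
def c(box,lo,hi):
    x0,y0,x1,y1=box;g=h[y0:y1,x0:x1];m=(g[...,0]>=lo)&(g[...,0]<=hi)&(g[...,1]>120)&(g[...,2]>70);y,x=np.nonzero(m)
    return np.array([(x.min()+x.max())/2+x0,(y.min()+y.max())/2+y0]),len(x)
L=c((275,105,365,170),24,34);S=c((300,180,336,212),0,5);T=c((305,216,330,255),115,150);print(L,S,T)
a,e=tri([ray(s,(271.5,246.5)),ray(t,(360,216)),ray(f,L[0],o)]);print(a,e)
q=np.sqrt(.5)
def res(p):
    cy,sy=np.cos(p[3]),np.sin(p[3]);P=p[:3]
    z=np.array([cy*q,sy*q,q]);x=np.array([cy*q,sy*q,-q])
    w=proj(f,[P,P-p[4]*z-.014*x,P-p[5]*z-.013*x],o)
    return np.r_[(w-[L[0],S[0],T[0]]).ravel(),(p[:3]-a)*1000]
r_=least_squares(res,np.r_[a,-.12,.05,.08],x_scale=[.01]*6);p=r_.x;print(p.round(4),np.degrees(p[3]),r_.fun.round(1))
z=np.array([np.cos(p[3])*q,np.sin(p[3])*q,q]);O=p[:3]-.132*z;x=np.array([z[0],z[1],-q]);print("origin",O)
tg=O+.027*z+.006*x;M=R.from_rotvec(o["orientation"]).as_matrix();print("tcp target",tg,"tool delta",M.T@(tg-o["tcp_pos"]),"/.2",M.T@(tg-o["tcp_pos"])/.2,"theta",np.degrees(np.arctan2(M[1,0],M[0,0])))
```

```text
(array([312. , 132.5]), 1201) (array([311.5, 195. ]), 407) (array([311. , 233.5]), 187)
[ 0.57624474 -0.33033171  0.13665313] [np.float64(0.00021428510331730923), np.float64(0.0006485892426478641), np.float64(0.000657789357295315)]
[ 0.5767 -0.3305  0.1366 -0.1332  0.041   0.0952] -7.632986426744757 [-0.   0.3 -0.1 -0.   0.   0.   0.5 -0.1 -0. ]
origin [ 0.48422916 -0.31805823  0.0432965 ]
tcp target [ 0.50735692 -0.32115768  0.05814574] tool delta [ 0.00284874 -0.00046964  0.15254923] /.2 [ 0.01424372 -0.00234818  0.76274616] theta -7.225232564785493
```

play_rows --commands '[[[-1, 0.01, 0, 0.2, 0], [-1, 0.01, 0, 0.38, 0], [-1, 0.01, 0, 0.5, 0], [-1, 0.01, 0, 0.6, 0], [-1, 0.01, 0, 0.7, 0], [-1, 0.01, 0, 0.76, 0], [-1, 0.01, 0, 0.76, 0], [-1, 0.01, 0, 0.76, 0]]]' --grip_force 100

```text
clock: 2.8
tcp_pos: [0.5034, -0.3266, 0.0595]
orientation: [3.134, -0.211, -0.001]
contact_force: [0.8, 0.2, 0.2]
grip_width: 0.0855
gripper_force: 0.0
```

play_rows --commands '[[[-1, 0.015, -0.03, 0.005, 0], [-1, 0.015, -0.03, 0.005, 0], [-1, 0.015, -0.03, 0.005, 0]]]'

```text
clock: 3.05
tcp_pos: [0.509, -0.3198, 0.0596]
orientation: [3.134, -0.207, 0.004]
contact_force: [0.1, -0.5, 0.4]
grip_width: 0.0856
gripper_force: 0.0
```

play_rows --commands '[[[1, 0, 0, 0, 0], [1, 0, 0, 0, 0], [1, 0, 0, 0, 0], [1, 0, 0, 0, 0], [1, 0, 0, 0, 0], [1, 0, 0, 0, 0], [1, 0, 0, 0, 0], [1, 0, 0, 0, 0]]]' --grip_force 100

```text
clock: 3.72
tcp_pos: [0.5079, -0.3204, 0.0592]
orientation: [3.134, -0.209, 0.001]
contact_force: [-1.9, 0.3, 6.1]
grip_width: 0.0482
gripper_force: 103.7
```

Run:
```python
from h import *
a=[get_obs() for _ in range(3)]
for o in a: print(o["tcp_pos"],o["orientation"],o["contact_force"],o["grip_width"],o["gripper_force"])
f=viewer.grab_frame("wrist");save(f,"w2.png");o=get_obs();print(o["tcp_pos"])
```

```text
[ 0.5078624  -0.32044074  0.05917624] [ 3.13412030e+00 -2.09195747e-01  7.51930221e-04] [-1.94193145  0.33717414  6.12794008] 0.04823555998901848 103.7389326095581
[ 0.5078624  -0.32044074  0.05917624] [ 3.13412030e+00 -2.09195747e-01  7.51930221e-04] [-1.94193145  0.33717414  6.12794008] 0.04823555998901848 103.7389326095581
[ 0.5078624  -0.32044074  0.05917624] [ 3.13412030e+00 -2.09195747e-01  7.51930221e-04] [-1.94193145  0.33717414  6.12794008] 0.04823555998901848 103.7389326095581
[ 0.50789497 -0.32043776  0.05915939]
```

View pics/w2.png

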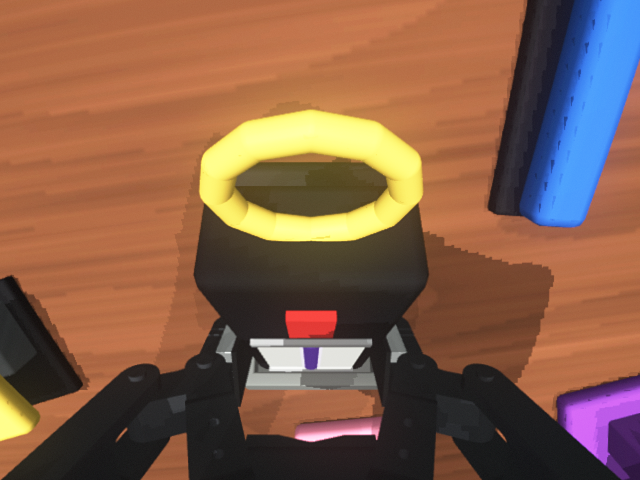

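Gripped (48 mm), with the loop centred at about (312,175) in the wrist view. Next I pull the lamp out along its own z.

play_rows --commands '[[[1, 0.03, 0, -0.03, 0], [1, 0.07, 0, -0.07, 0], [1, 0.12, 0, -0.12, 0], [1, 0.18, 0, -0.18, 0], [1, 0.24, 0, -0.24, 0], [1, 0.24, 0, -0.36, 0], [1, 0.24, 0, -0.5, 0], [1, 0.24, 0, -0.66, 0], [1, 0.24, 0, -0.82, 0], [1, 0.24, 0, -0.9, 0], [1, 0.24, 0, -0.9, 0]]]' --grip_force 120

```text
clock: 4.68
tcp_pos: [0.5584, -0.3274, 0.244]
orientation: [3.131, -0.208, 0.013]
contact_force: [-0.3, -0.7, -0.7]
grip_width: 0.0479
gripper_force: 123.7
```

Run:
```python
from h import *
f=viewer.grab_frame("wrist");save(f,"w3.png");o=get_obs();print(o["tcp_pos"],o["orientation"],o["contact_force"],o["grip_width"],o["gripper_force"])
```

```text
[ 0.55710962 -0.32683588  0.24099185] [ 3.13294117 -0.20812822  0.00739501] [ 0.48060457  0.1693845  -2.13277808] 0.0478094991437193 123.65894079208374
```

View pics/w3.png

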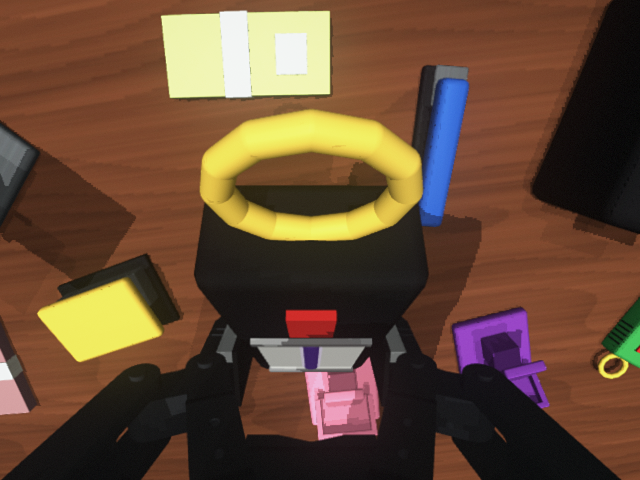

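Run:
```python
from h import *
from scipy.optimize import least_squares
s=viewer.grab_frame("scene");t=viewer.grab_frame("top")
T=lambda X,Y:(205+(X-399.5)/4.545-.5,155+(Y-299.5)/4.545-.5)
S=lambda X,Y:(360+(X+.5)/3.571-.5,170+(Y-299.5)/3.571-.5)
loc=[(.01,-.055),(.01,.055),(-.105,-.055),(-.105,.055)]
tp=[T(562,333),T(428,457),T(690,465),T(560,585)]
sp=[S(180,435),S(320,385),S(62,352),S(195,318)]
def W(p,x,y,z):return np.array([p[0]+x*np.cos(p[2])-y*np.sin(p[2]),p[1]+x*np.sin(p[2])+y*np.cos(p[2]),z])
def res(p):
    P=[W(p,x,y,p[3]) for x,y in loc];tip=[W(p,-.112,0,.2276)]
    return np.r_[(proj(t,P)-tp).ravel(),(proj(s,P)-sp).ravel(),2*(proj(t,tip)-[[262.3,215.7]]).ravel(),2*(proj(s,tip)-[[388.6,228]]).ravel(),(proj(s,[W(p,0,0,.012)])-[[408.3,319.5]]).ravel()]
q=least_squares(res,[.641,.049,.797,.37],loss="soft_l1",x_scale=[.01,.01,.02,.01]);p=q.x
print(p.round(4),np.degrees(p[2]),res(p).round(1));print("tip",W(p,-.112,0,.2276),"bend",W(p,-.085,0,.215))
```

```text
[0.6458 0.0476 0.7527 0.3624] 43.12434564695921 [-0.4  0.2  0.1 -0.1 -0.3 -0.3 -0.9  0.9  0.2 -1.4  0.1  0.5 -0.8  0.5
 -0.4 -0.  -0.9  0.7 -0.8  1.1 -0.5  1.2]
tip [ 0.56403973 -0.02897964  0.2276    ] bend [ 0.58374628 -0.01052288  0.215     ]
```

play_rows --commands '[[[1, -0.05, -0.1, 0, -0.06], [1, -0.11, -0.22, 0, -0.13], [1, -0.17, -0.34, 0, -0.2], [1, -0.23, -0.46, 0, -0.27], [1, -0.29, -0.58, 0, -0.34], [1, -0.35, -0.7, 0, -0.41], [1, -0.41, -0.82, 0, -0.48], [1, -0.46, -0.94, 0, -0.54], [1, -0.49, -1, 0, -0.563], [1, -0.49, -1, 0, -0.563], [1, -0.49, -1, 0, -0.563]]]'

```text
clock: 5.75
tcp_pos: [0.4844, -0.1153, 0.2375]
orientation: [-2.923, -1.151, 0.002]
contact_force: [1.0, -1.3, -1.2]
grip_width: 0.0479
gripper_force: 123.6
```

```bash
cat > m2.py <<'E'
from h import *
import sys
o=get_obs();f=viewer.grab_frame("wrist");save(f,sys.argv[1])
C=np.array([.6458,.0476,0]);a=np.radians(43.1);Rc=R.from_euler("z",a).as_matrix()
M=R.from_rotvec(o["orientation"]).as_matrix()
print(o["clock"],"theta",np.degrees(np.arctan2(M[1,0],M[0,0])),"tcp caddy",Rc.T@(o["tcp_pos"]-C),o["contact_force"])
Lw=o["tcp_pos"]+M@np.array([.0695,0,-.0774]);print("loop caddy",Rc.T@(Lw-C),"px",proj(f,[Lw],o).round(0))
print("pred tip,bend px",proj(f,[C+Rc@[-.112,0,.2276],C+Rc@[-.085,0,.215],C+Rc@[-.06,0,.215]],o).round(0).tolist())
E
python3 m2.py w4.png
```

```text
5.75 theta 43.00001849357385 tcp caddy [-0.22914491 -0.00862018  0.23753634] [ 1.00236115 -1.30930657 -1.23444292]
loop caddy [-0.15956727 -0.00880894  0.31486632] px [[320. 192.]]
pred tip,bend px [[291.0, 17.0], [291.0, -54.0], [290.0, -131.0]]
```

View pics/w4.png

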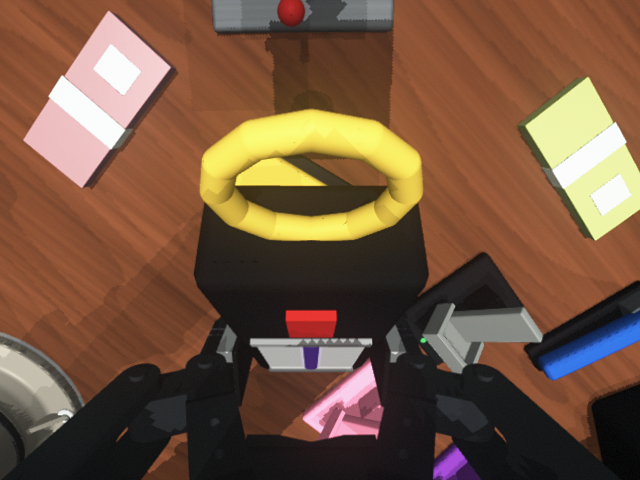

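Tip ball seen at (291,11), 6 px from the prediction, and the base edge is level, so the yaw is right. I'll move to just in front of and above the tip and measure the loop and ball in the same frame.

play_rows --commands '[[[1, 0.03, -0.02, 0.08, 0], [1, 0.06, -0.04, 0.16, 0], [1, 0.09, -0.044, 0.24, 0], [1, 0.12, -0.044, 0.31, 0], [1, 0.12, -0.044, 0.31, 0], [1, 0.12, -0.044, 0.31, 0], [1, 0.12, -0.044, 0.31, 0]]]'

```text
clock: 6.38
tcp_pos: [0.4967, -0.0936, 0.1767]
orientation: [2.923, 1.149, 0.0]
contact_force: [0.7, -0.0, -1.2]
grip_width: 0.0483
gripper_force: 123.8
```

```bash
cat > m3.py <<'E'
from h import *
import sys
from scipy.optimize import least_squares
f=viewer.grab_frame("wrist");save(f,sys.argv[1]);o=get_obs()
s=viewer.grab_frame("scene")
C=np.array([.6458,.0476,0]);a=np.radians(43.1);Rc=R.from_euler("z",a).as_matrix()
M=R.from_rotvec(o["orientation"]).as_matrix()
print(o["clock"],"theta",np.degrees(np.arctan2(M[1,0],M[0,0])),"tcp caddy",Rc.T@(o["tcp_pos"]-C),o["contact_force"])
h=cv2.cvtColor(f["pixels"],cv2.COLOR_RGB2HSV).astype(int)
def comp(m):
    n,l,st,ce=cv2.connectedComponentsWithStats(m.astype(np.uint8));k=1+np.argsort(-st[1:,4]);return [(st[i][:5].tolist(),ce[i].round(1).tolist()) for i in k[:2]]
ym=(h[...,0]>=22)&(h[...,0]<=34)&(h[...,1]>120)&(h[...,2]>90);ym[260:]=0
rm=((h[...,0]<=6)|(h[...,0]>=174))&(h[...,1]>150)&(h[...,2]>60);rm[280:]=0
print("yellow",comp(ym));print("red",comp(rm))
b=comp(ym)[0][0];bb=np.array([b[0],b[1],b[0]+b[2]-1,b[1]+b[3]-1])
# torus model in the lamp frame -> tool frame (tilt 45): lamp z -> tool (q,0,-q); lamp x -> tool (q,0,q); lamp y -> tool -y
u,v=np.meshgrid(np.linspace(0,2*np.pi,60),np.linspace(0,2*np.pi,16));u=u.ravel();v=v.ravel()
ly=(17+3*np.cos(v))*np.cos(u);lz=(15+3*np.cos(v))*np.sin(u);lx=3*np.sin(v)
q=np.sqrt(.5);tor=np.c_[q*lz+q*lx,-ly,-q*lz+q*lx]/1000
def bx(p):
    w=proj(f,(M@(tor+p).T).T+o["tcp_pos"],o);return np.r_[w.min(0),w.max(0)]
g=least_squares(lambda p:bx(p)-bb,[.0695,0,-.0774],x_scale=[.01]*3,diff_step=1e-4);L=g.x
print("loop in tool",L.round(4),g.fun.round(1),"caddy",(Rc.T@(o["tcp_pos"]+M@L-C)).round(4))
if comp(rm):
    c,d=ray(f,comp(rm)[0][1],o)
    for z in(.2276,.231):
        P=c+d[0]*((z-c[2])/d[0][2]);print("tip z",z,"tool",(M.T@(P-o["tcp_pos"])).round(4),"caddy",(Rc.T@(P-C)).round(4))
hs=cv2.cvtColor(s["pixels"],cv2.COLOR_RGB2HSV).astype(int)[215:240,375:400]
m=((hs[...,0]<=6)|(hs[...,0]>=174))&(hs[...,1]>150)&(hs[...,2]>60)
if m.any():
    y,x=np.nonzero(m);p=(x.mean()+375,y.mean()+215);X,e=tri([ray(s,p),ray(f,comp(rm)[0][1],o)]);print("tip tri",X,e,"caddy",(Rc.T@(X-C)).round(4),p)
E
python3 m3.py w5.png
```

```text
6.4333 theta 42.941977230459614 tcp caddy [-0.20519701 -0.00116577  0.1770669 ] [ 0.84101486 -0.11980617 -0.47154291]
yellow [([200, 109, 223, 132, 16107], [311.0, 174.0]), ([247, 182, 14, 4, 40], [253.3, 183.9])]
red [([289, 32, 46, 48, 1686], [311.5, 55.6])]
loop in tool [ 0.0696 -0.0015 -0.0739] [ 0.2 -0.3 -0.2  0.4] caddy [-0.1356  0.0003  0.251 ]
tip z 0.2276 tool [ 0.0953 -0.0014 -0.0505] caddy [-0.1099  0.      0.2276]
tip z 0.231 tool [ 0.0948 -0.0014 -0.0539] caddy [-0.1104  0.      0.231 ]
tip tri [ 0.56521509 -0.02830486  0.23095302] [np.float64(0.000525778170611369), np.float64(0.0005257781706113655)] caddy [-0.1107 -0.0004  0.231 ] (np.float64(388.3636363636364), np.float64(227.63636363636363))
```

View pics/w5.png

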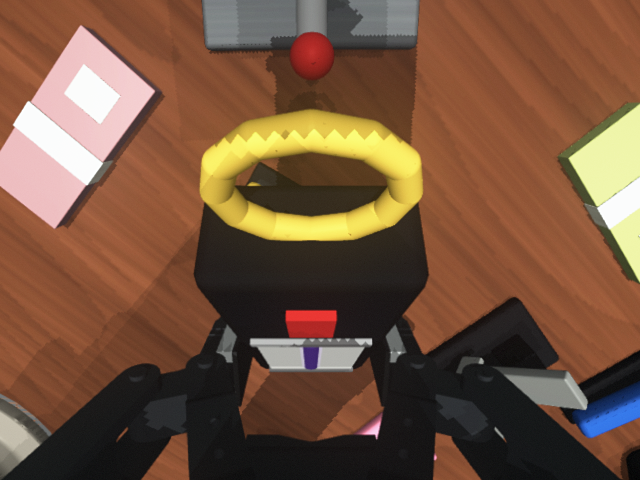

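play_rows --commands '[[[1, 0, 0, 0.03, 0], [1, 0, 0, 0.055, 0], [1, 0.03, 0, 0.07, 0], [1, 0.06, 0, 0.083, 0], [1, 0.09, 0, 0.097, 0], [1, 0.125, 0, 0.113, 0], [1, 0.125, 0, 0.113, 0], [1, 0.125, 0, 0.113, 0]]]'

```text
clock: 7.15
tcp_pos: [0.5148, -0.0746, 0.1534]
orientation: [-2.921, -1.155, 0.0]
contact_force: [-1.2, -0.3, -1.3]
grip_width: 0.0482
gripper_force: 123.8
```

```bash
python3 m3.py w6.png
```

```text
7.2 theta 43.09025277723104 tcp caddy [-1.79601268e-01  9.55067732e-05  1.53559481e-01] [ 0.9028979   0.59177792 -1.51746083]
yellow [([200, 109, 222, 132, 15975], [310.9, 173.7]), ([604, 167, 2, 2, 2], [604.5, 167.5])]
red [([294, 168, 55, 51, 2220], [321.1, 192.4])]
loop in tool [ 0.0696 -0.0016 -0.0736] [ 0.1 -0.1 -0.1  0.1] caddy [-0.11    0.0017  0.2272]
tip z 0.2276 tool [ 0.0688  0.0003 -0.0741] caddy [-0.1108 -0.0003  0.2276]
tip z 0.231 tool [ 0.0694  0.0002 -0.0775] caddy [-1.102e-01 -2.000e-04  2.310e-01]
tip tri [ 0.56494795 -0.03651475  0.23113905] [np.float64(0.008657116372588747), np.float64(0.008657116372588732)] caddy [-0.1165 -0.0062  0.2311] (np.float64(381.8333333333333), np.float64(226.16666666666666))
```

View pics/w6.png

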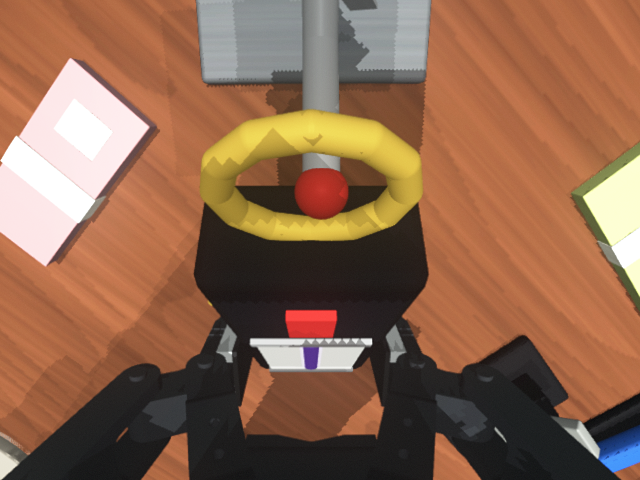

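The ball sits inside the ring at (321,193), about 9 px (1.7 mm) right of the loop's centre. I continue down the slope.

play_rows --commands '[[[1, 0.02, 0.008, 0.01, 0], [1, 0.04, 0.008, 0.019, 0], [1, 0.06, 0.008, 0.028, 0], [1, 0.075, 0.008, 0.035, 0], [1, 0.075, 0.008, 0.035, 0], [1, 0.075, 0.008, 0.035, 0]]]'

```text
clock: 7.75
tcp_pos: [0.5266, -0.0659, 0.1465]
orientation: [-2.922, -1.153, 0.0]
contact_force: [0.4, -0.4, -1.4]
grip_width: 0.0482
gripper_force: 123.8
```

```bash
python3 m3.py w7.png
```

```text
7.8 theta 43.0659008000391 tcp caddy [-0.16483158 -0.00156067  0.14660308] [-0.42352871 -0.09932789 -1.28740435]
yellow [([200, 110, 222, 131, 15053], [310.9, 170.4]), ([637, 162, 2, 2, 2], [637.5, 162.5])]
red [([284, 259, 56, 21, 1019], [311.4, 270.0])]
loop in tool [ 0.0695 -0.0016 -0.0736] [ 0.2 -0.3 -0.2  0.5] caddy [-0.0953  0.      0.2201]
tip z 0.2276 tool [ 0.0562 -0.0015 -0.081 ] caddy [-1.086e-01 -1.000e-04  2.276e-01]
tip z 0.231 tool [ 0.0576 -0.0015 -0.0844] caddy [-1.072e-01 -1.000e-04  2.310e-01]
tip tri [ 0.56716501 -0.02740638  0.2309028 ] [np.float64(0.001585217972425864), np.float64(0.0015852179724259016)] caddy [-0.1087 -0.001   0.2309] (np.float64(388.3), np.float64(227.8))
```

play_rows --commands '[[[1, 0, 0, 0.01, 0], [1, 0, 0, 0.02, 0], [1, 0, 0, 0.03, 0], [1, 0, 0, 0.035, 0], [1, 0, 0, 0.035, 0]]]'

```text
clock: 8.27
tcp_pos: [0.5263, -0.0663, 0.1393]
orientation: [-2.922, -1.153, 0.001]
contact_force: [-0.5, 0.2, -1.4]
grip_width: 0.0477
gripper_force: 123.8
```

play_rows --commands '[[[1, 0, 0, 0.004, 0], [1, 0, 0, 0.008, 0], [1, 0, 0, 0.008, 0]]]'

```text
clock: 8.52
tcp_pos: [0.5265, -0.0662, 0.138]
orientation: [-2.922, -1.153, 0.0]
contact_force: [0.1, 0.1, -1.7]
grip_width: 0.0483
gripper_force: 123.8
```

play_rows --commands '[[[1, 0, 0, 0.005, 0], [1, 0, 0, 0.01, 0], [1, 0, 0, 0.01, 0]]]'

```text
clock: 8.77
tcp_pos: [0.5268, -0.0662, 0.1362]
orientation: [2.922, 1.153, 0.001]
contact_force: [-0.6, -0.3, -0.5]
grip_width: 0.0479
gripper_force: 124.0
```

play_rows --commands '[[[1, 0, 0, 0.005, 0], [1, 0, 0, 0.005, 0], [1, 0, 0, 0.005, 0]]]'

```text
clock: 9.02
tcp_pos: [0.5272, -0.066, 0.1356]
orientation: [2.922, 1.153, 0.002]
contact_force: [0.4, 1.3, 3.4]
grip_width: 0.048
gripper_force: 124.4
```

```bash
python3 m3.py w8.png
```

```text
9.0667 theta 43.06276483773442 tcp caddy [-0.16422807 -0.00188885  0.13557775] [0.50143937 0.92012136 3.47638101]
yellow [([200, 112, 222, 130, 14953], [310.9, 171.7]), ([623, 182, 2, 2, 2], [623.5, 182.5])]
red []
loop in tool [ 0.0692 -0.0016 -0.0736] [ 0.3 -0.5 -0.3  0.7] caddy [-0.0951 -0.0003  0.2092]Traceback (most recent call last):
  File "m3.py", line 31, in <module>
    y,x=np.nonzero(m);p=(x.mean()+375,y.mean()+215);X,e=tri([ray(s,p),ray(f,comp(rm)[0][1],o)]);print("tip tri",X,e,"caddy",(Rc.T@(X-C)).round(4),p)
                                                                            ~~~~~~~~^^^
IndexError: list index out of range
```

The loop bears on the hook (about 5 N). I ease the grip in small steps so the lamp swings down gently.

play_rows --commands '[[[0.0, 0, 0, 0, 0], [-0.1, 0, 0, 0, 0], [-0.1, 0, 0, 0, 0]]]' --grip_force 20

```text
clock: 9.37
tcp_pos: [0.5272, -0.066, 0.1355]
orientation: [2.922, 1.153, 0.002]
contact_force: [0.5, 1.8, 3.7]
grip_width: 0.048
gripper_force: 124.4
```

play_rows --commands '[[[-0.13, 0, 0, 0, 0], [-0.13, 0, 0, 0, 0]]]' --grip_force 20

```text
clock: 9.53
tcp_pos: [0.5271, -0.066, 0.1354]
orientation: [2.922, 1.153, 0.002]
contact_force: [1.5, 1.7, 5.0]
grip_width: 0.0484
gripper_force: 87.5
```

play_rows --commands '[[[-0.15, 0, 0, 0, 0], [-0.15, 0, 0, 0, 0]]]'

```text
clock: 9.7
tcp_pos: [0.527, -0.0661, 0.1352]
orientation: [2.922, 1.153, 0.001]
contact_force: [1.4, 2.5, 3.5]
grip_width: 0.0494
gripper_force: 45.2
```

play_rows --commands '[[[-0.16, 0, 0, 0, 0], [-0.164, 0, 0, 0, 0], [-0.164, 0, 0, 0, 0]]]'

```text
clock: 9.95
tcp_pos: [0.5269, -0.0661, 0.1352]
orientation: [2.922, 1.153, 0.001]
contact_force: [3.3, 2.2, 3.1]
grip_width: 0.0501
gripper_force: 15.2
```

play_rows --commands '[[[-0.166, 0, 0, 0, 0], [-0.167, 0, 0, 0, 0], [-0.168, 0, 0, 0, 0], [-0.168, 0, 0, 0, 0], [-0.168, 0, 0, 0, 0]]]'

```text
clock: 10.37
tcp_pos: [0.5268, -0.0661, 0.1352]
orientation: [2.922, 1.153, 0.001]
contact_force: [3.3, 3.5, 2.4]
grip_width: 0.0502
gripper_force: 6.6
```

play_rows --commands '[[[-0.1685, 0, 0, 0, 0], [-0.169, 0, 0, 0, 0], [-0.169, 0, 0, 0, 0], [-0.1695, 0, 0, 0, 0], [-0.1695, 0, 0, 0, 0], [-0.17, 0, 0, 0, 0], [-0.17, 0, 0, 0, 0], [-0.17, 0, 0, 0, 0]]]'

```text
clock: 11.03
tcp_pos: [0.5262, -0.0664, 0.1349]
orientation: [-2.922, -1.153, 0.001]
contact_force: [2.9, 1.7, 2.1]
grip_width: 0.0498
gripper_force: 3.0
```

```bash
python3 m3.py w9.png 2>/dev/null
```

```text
11.0833 theta 43.05178418303127 tcp caddy [-0.16516754 -0.00150773  0.13492384] [2.43387828 1.73566852 1.99137554]
yellow [([199, 107, 226, 134, 15528], [311.9, 168.0]), ([582, 212, 2, 2, 2], [582.5, 212.5])]
red []
loop in tool [ 0.0699 -0.0015 -0.0747] [ 0.2 -0.3 -0.2  0.4] caddy [-9.520e-02 -1.000e-04  2.096e-01]
```

play_rows --commands '[[[-0.1703, 0, 0, 0, 0], [-0.1703, 0, 0, 0, 0], [-0.1706, 0, 0, 0, 0], [-0.1706, 0, 0, 0, 0], [-0.1709, 0, 0, 0, 0], [-0.1709, 0, 0, 0, 0], [-0.1709, 0, 0, 0, 0], [-0.1709, 0, 0, 0, 0]]]'

```text
clock: 11.8
tcp_pos: [0.5261, -0.0665, 0.1349]
orientation: [-2.922, -1.152, 0.002]
contact_force: [1.7, -0.2, 0.3]
grip_width: 0.0501
gripper_force: 1.4
```

```bash
python3 m3.py w10.png 2>/dev/null
```

```text
11.85 theta 43.04358294514009 tcp caddy [-0.16532354 -0.00151471  0.13485607] [ 1.96187418  0.84257596 -0.41088791]
yellow [([198, 105, 228, 135, 15672], [311.9, 166.6]), ([597, 201, 2, 2, 2], [597.5, 201.5])]
red []
loop in tool [ 0.0702 -0.0015 -0.0751] [ 0.4 -0.5 -0.4  0.7] caddy [-9.510e-02 -2.000e-04  2.099e-01]
```

play_rows --commands '[[[-0.1711, 0, 0, 0, 0], [-0.1711, 0, 0, 0, 0], [-0.1713, 0, 0, 0, 0], [-0.1713, 0, 0, 0, 0], [-0.1713, 0, 0, 0, 0], [-0.1715, 0, 0, 0, 0], [-0.1715, 0, 0, 0, 0], [-0.1715, 0, 0, 0, 0]]]'

```text
clock: 12.57
tcp_pos: [0.5266, -0.0663, 0.1351]
orientation: [2.922, 1.153, -0.0]
contact_force: [0.8, 0.5, -0.3]
grip_width: 0.0502
gripper_force: 0.0
```

```bash
python3 m3.py w11.png 2>/dev/null
```

```text
12.6167 theta 43.054147063184786 tcp caddy [-0.16489346 -0.00167628  0.1351332 ] [0.17708786 0.48341195 0.27935235]
yellow [([192, 0, 232, 83, 11834], [318.5, 38.5]), ([238, 253, 22, 7, 89], [247.8, 257.1])]
red []
loop in tool [ 0.095  -0.0023 -0.0493] [ 26.3 -27.6 -26.5  37.8] caddy [-0.0699  0.0006  0.1844]
```

play_rows --commands '[[[-0.2, -0.1, 0, 0, 0], [-0.2, -0.2, 0, 0, 0], [-0.2, -0.35, 0, 0, 0], [-0.2, -0.5, 0, 0, 0], [-0.2, -0.5, 0, 0, 0], [-0.2, -0.5, 0, 0, 0], [-0.2, -0.5, 0, 0, 0], [-0.2, -0.5, 0, 0, 0], [-0.2, -0.5, 0, 0, 0], [-0.2, -0.5, 0, 0, 0], [-0.2, -0.5, 0, 0, 0], [-0.2, -0.5, 0, 0, 0]]]'

```text
clock: 13.67
tcp_pos: [0.4537, -0.1341, 0.135]
orientation: [-2.922, -1.154, -0.0]
contact_force: [0.3, -0.3, 0.1]
grip_width: 0.0509
gripper_force: 0.0
```

Run:
```python
from h import *
import time
o=get_obs();P=[];F=[]
for i in range(2):
    s=viewer.grab_frame("scene");P.append(s["pixels"][160:350,350:470].astype(int))
    F.append(s)
w=viewer.grab_frame("wrist");print(o["tcp_pos"],o["contact_force"],"diff",abs(P[0]-P[1]).max(), (abs(P[0]-P[1]).max(2)>25).sum())
a=cv2.resize(F[1]["pixels"][190:325,350:470],(533,600),interpolation=cv2.INTER_CUBIC)
b=cv2.resize(w["pixels"],(266,200));b=np.vstack([b,np.zeros((400,266,3),np.uint8)])
cv2.imwrite("pics/end.png",np.hstack([a,b])[...,::-1])
C=np.array([.6458,.0476,0]);Rc=R.from_euler("z",np.radians(43.1)).as_matrix()
print(proj(s,[C+Rc@[x,0,z] for x,z in((-.112,.2276),(-.085,.215),(-.085,.2065),(-.085,.0745),(-.035,.215))]).round(1).tolist())
```

```text
[ 0.45374737 -0.1341224   0.13503624] [ 0.32915872 -0.31787034  0.10663157] diff 150 445
[[388.2, 228.5], [394.7, 238.0], [394.3, 240.9], [389.3, 283.4], [408.2, 247.9]]
```

View pics/end.png

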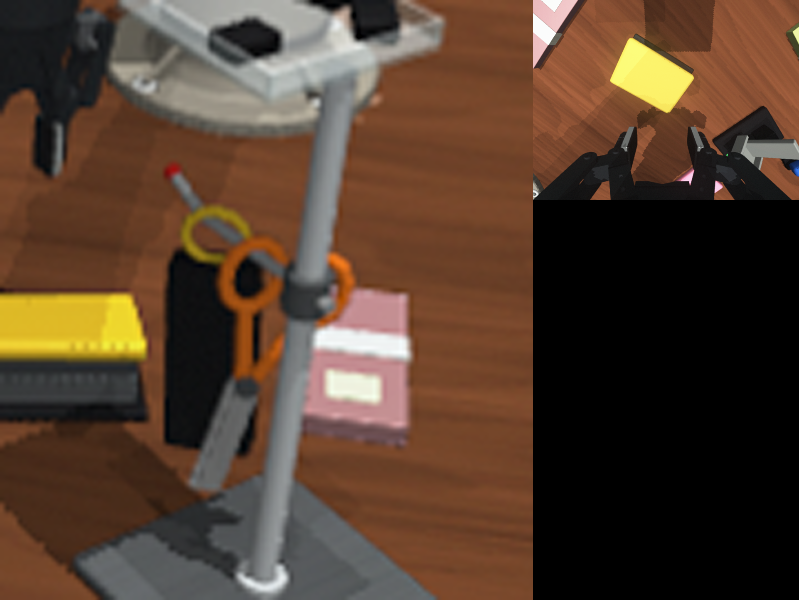

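The lamp hangs from the hook by its loop (crop 215,234), in front of the scissors (crop 252,275), which are still on. Both are swinging slightly, so I wait.

play_rows --commands '[[[-0.2, -0.1, 0, 0, 0], [-0.2, -0.1, 0, 0, 0], [-0.2, -0.1, 0, 0, 0], [-0.2, -0.1, 0, 0, 0], [-0.2, -0.1, 0, 0, 0], [-0.2, -0.1, 0, 0, 0], [-0.2, -0.1, 0, 0, 0], [-0.2, -0.1, 0, 0, 0], [-0.2, -0.1, 0, 0, 0], [-0.2, -0.1, 0, 0, 0], [-0.2, -0.1, 0, 0, 0], [-0.2, -0.1, 0, 0, 0]]]'

```text
clock: 14.82
tcp_pos: [0.4389, -0.1481, 0.1351]
orientation: [-2.922, -1.153, 0.0]
contact_force: [0.4, -0.2, 0.4]
grip_width: 0.0517
gripper_force: 0.0
```

play_rows --commands '[[[-0.2, 0, 0, 0, 0], [-0.2, 0, 0, 0, 0], [-0.2, 0, 0, 0, 0], [-0.2, 0, 0, 0, 0], [-0.2, 0, 0, 0, 0], [-0.2, 0, 0, 0, 0], [-0.2, 0, 0, 0, 0], [-0.2, 0, 0, 0, 0], [-0.2, 0, 0, 0, 0], [-0.2, 0, 0, 0, 0], [-0.2, 0, 0, 0, 0], [-0.2, 0, 0, 0, 0]]]'

```text
clock: 15.82
tcp_pos: [0.4389, -0.1481, 0.1351]
orientation: [-2.922, -1.153, 0.0]
contact_force: [-1.3, 0.8, -0.3]
grip_width: 0.0509
gripper_force: 0.0
```

play_rows --commands '[[[-0.2, 0, 0, 0, 0], [-0.2, 0, 0, 0, 0], [-0.2, 0, 0, 0, 0], [-0.2, 0, 0, 0, 0], [-0.2, 0, 0, 0, 0], [-0.2, 0, 0, 0, 0], [-0.2, 0, 0, 0, 0], [-0.2, 0, 0, 0, 0], [-0.2, 0, 0, 0, 0], [-0.2, 0, 0, 0, 0], [-0.2, 0, 0, 0, 0], [-0.2, 0, 0, 0, 0]]]'

```text
clock: 16.82
tcp_pos: [0.4389, -0.1482, 0.1351]
orientation: [2.922, 1.153, 0.0]
contact_force: [-0.6, -0.8, 0.2]
grip_width: 0.0511
gripper_force: 0.0
```

```bash
cat > m4.py <<'E'
from h import *
C=np.array([.6458,.0476,0]);Rc=R.from_euler("z",np.radians(43.1)).as_matrix()
pr=None
for i in range(8):
    s=viewer.grab_frame("scene");p=s["pixels"][235:310,383:440]
    h=cv2.cvtColor(np.ascontiguousarray(p),cv2.COLOR_RGB2HSV).astype(int)
    blk=(h[...,2]<45);blk[:,:3]=0;blk=blk[12:58,:28];y,x=np.nonzero(blk)
    yel=(abs(h[...,0]-28)<6)&(h[...,1]>120);yel=yel[:18,:25];b,a=np.nonzero(yel)
    org=(abs(h[...,0]-12)<5)&(h[...,1]>190)&(h[...,2]>130);org=org[:,:35];d,c=np.nonzero(org)
    print(get_obs()["clock"],"lamp",(x.mean()+383).round(2),(y.mean()+247).round(2),"yel",a.min()+383,a.max()+383,b.min()+235,b.max()+235,"scis",(c.mean()+383).round(2),(d.mean()+235).round(2),
      "diff",0 if pr is None else (abs(p.astype(int)-pr).max(2)>25).sum());pr=p.astype(int)
print([(x,proj(s,[C+Rc@[x,0,.2065]]).round(1).tolist()) for x in(-.095,-.085,-.075,-.065,-.055)])
E
python3 m4.py
```

```text
16.8667 lamp 393.7 266.5 yel 391 405 237 249 scis 405.93 258.54 diff 0
16.9167 lamp 393.68 266.6 yel 391 405 237 249 scis 405.98 258.67 diff 0
16.9667 lamp 393.68 266.61 yel 391 405 237 249 scis 405.96 258.6 diff 2
17.0167 lamp 393.69 266.59 yel 391 405 237 249 scis 405.96 258.61 diff 0
17.0667 lamp 393.61 266.55 yel 391 405 237 249 scis 405.99 258.6 diff 0
17.1167 lamp 393.59 266.37 yel 391 405 237 249 scis 405.93 258.54 diff 2
17.1667 lamp 393.62 266.36 yel 391 405 237 249 scis 405.92 258.55 diff 0
17.2167 lamp 393.62 266.36 yel 391 405 237 249 scis 405.93 258.54 diff 0
[(-0.095, [[391.8, 239.0]]), (-0.085, [[394.3, 240.9]]), (-0.075, [[396.9, 242.8]]), (-0.065, [[399.6, 244.8]]), (-0.055, [[402.3, 246.8]])]
```

play_rows --commands '[[[-0.2, 0, 0, 0, 0], [-0.2, 0, 0, 0, 0], [-0.2, 0, 0, 0, 0], [-0.2, 0, 0, 0, 0], [-0.2, 0, 0, 0, 0], [-0.2, 0, 0, 0, 0], [-0.2, 0, 0, 0, 0], [-0.2, 0, 0, 0, 0], [-0.2, 0, 0, 0, 0], [-0.2, 0, 0, 0, 0], [-0.2, 0, 0, 0, 0], [-0.2, 0, 0, 0, 0]]]'

```text
clock: 18.22
tcp_pos: [0.4389, -0.1481, 0.1351]
orientation: [2.922, 1.153, 0.0]
contact_force: [-0.0, -1.3, 0.4]
grip_width: 0.0513
gripper_force: 0.0
```

play_rows --commands '[[[-0.2, 0, 0, 0, 0], [-0.2, 0, 0, 0, 0], [-0.2, 0, 0, 0, 0], [-0.2, 0, 0, 0, 0], [-0.2, 0, 0, 0, 0], [-0.2, 0, 0, 0, 0], [-0.2, 0, 0, 0, 0], [-0.2, 0, 0, 0, 0], [-0.2, 0, 0, 0, 0], [-0.2, 0, 0, 0, 0], [-0.2, 0, 0, 0, 0], [-0.2, 0, 0, 0, 0]]]'

```text
clock: 19.22
tcp_pos: [0.4389, -0.1482, 0.1351]
orientation: [2.922, 1.153, -0.0]
contact_force: [0.7, -0.9, -0.4]
grip_width: 0.0513
gripper_force: 0.0
```

```bash
python3 m4.py | tail -3; python3 -c "
from bench import r
print(r.hand_in())"
```

```text
19.5667 lamp 393.66 266.4 yel 391 405 237 249 scis 405.93 258.48 diff 0
19.6167 lamp 393.67 266.38 yel 391 405 237 249 scis 405.93 258.6 diff 0
[(-0.095, [[391.8, 239.0]]), (-0.085, [[394.3, 240.9]]), (-0.075, [[396.9, 242.8]]), (-0.065, [[399.6, 244.8]]), (-0.055, [[402.3, 246.8]])]
the job is handed in; nothing more can be done
None
```

I took the lamp out of its dock and hung it by its yellow loop on the caddy's hook, about 35 mm nearer the tip than the scissors. Both were hanging still with the gripper clear of them when I handed the job in at about 19.6 s; the hand-in gave no verdict.

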